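# Hang up the setting master, then hold a specimen in the squareness gauge

### The arm

A 6-joint arm with a two-finger parallel gripper is mounted at the origin on a cart in front of the work surface, level with it; the furniture and walls round the work are solid. World frame = base frame: x ahead of the robot, y to its left, z up, the work surface at z = 0. Lengths are in m, angles in rad, forces in N, time in s.
With the tool pointing down it reaches from about 0.25 to 0.8 m from the base axis. Payload 3.9 kg.
Tool frame: the origin (TCP) lies on the centre line of the jaws, within the pads' length; the fingertips stand 19 mm ahead of it and the grasp point (between the pads) is the TCP; z points along the fingers, y is the line along which they close (so a half turn about z gives the same grasp; the last joint's range is limited). The gripper opens to 85 mm and grips with 20 to 120 N. Pads are 22 mm wide; open, the fingers measure 114 mm over their backs; the gripper's body (76 mm by 85 mm) begins 54 mm behind the grasp point. The pads swing forward as they close: fully open they stand 13 mm farther back than shut.
Start: joints at [1.279, 0.26, -0.138, 1.173, 0, 1.571], TCP at [0.151, 0.503, 0.25] pointing down, gripper open.
Joint ranges: [-2.78, 2.78], [-0.83, 1.72], [-1.28, 1.37], [-1.9, 2.12], [-1.57, 1.48], [-3.14, 3.14]. Speed limits (rad/s): [2.57, 2.57, 3.14, 3.14, 3.14, 3.14].

### API

Orientations are given as a unit quaternion [x, y, z, w].
In Python, from cell import ctrl, viewer gives the robot as it stands.
- The arm moves only by the tool step_arm, never from a script. Its arguments are lists of equal length, an entry for each row: "offset": the shift along the tool's x, y, z in mm, a list of three; "delta_rot": the turn, a rotation vector about the tool's x, y, z in rad, a list of three. In form: {"offset": [[x, y, z], ...], "delta_rot": [[wx, wy, wz], ...]}. A call has 1 to 10 rows; each row shifts and turns the commanded pose from where the row before left it, along the tool's axes as they then stand; what a row does not reach is not made up. A row lasts 1/10 s, in which the tool goes at most 50 mm and 8.59 degrees, less where a joint would pass 70% of its speed; a pose out of reach is approached as far as the arm can. A call with a gripper value outside its range is refused whole. "hand" is the finger opening in mm, from 0 to 85.4, set as the call begins (left out, the last holds). The fingers move at their own pace and stop on an object; the grip force is fixed at half the most. Time passes only in rows, so rows that do not move let the fingers close. It gives the time, the measured TCP pose, the force, the opening and the grip force at its end, in the units of the state.
- ctrl.read_state(): the state, without advancing time (a new reading comes with each control period).
- viewer.snapshot(name): name is "scene" or "top" or "wrist"; returns the picture (480x640x3 uint8, red, green, blue); there is no depth.
- viewer.camera_model(name): a dict with "K" (3x3 intrinsics, pixels), "R" (3x3) and "t" (3): a world point X has camera coordinates R X + t. Camera axes: x right, y down, z forward; pixel columns grow to the right and rows downward; lengths in m; the calibration is good to about 2 mm. A picture is of the moment at which its call begins: read the wrist's pose just before it. camera_model takes no time and is no camera call; for the wrist camera it gives the pose at the moment of the call.
- ctrl.job_done(): hands the job in; it is judged then, once.
The state is a dict: "time": time; "joint_pos": joint angles; "qvel": joint speeds; "joint_efforts": joint torques, N m; "tool_pos": TCP position; "tool_rot": TCP orientation; "force": force on the tool from outside, world axes, zero at the start; "ft_torque": the same for the moment, N m; "grip_width": finger opening in m; "gripper_force": force on a finger pad.
Only numpy, scipy, OpenCV 4.12 (cv2) and the standard library are available. Lean on these libraries where they do the work, as an engineer would, in place of code of your own. Each camera call takes 0.05 s, during which the arm holds its last target. There are 200 camera calls.

### The job

The squareness gauge has just been zeroed and its steel setting master still stands in the corner of its two stops: lift the master out and hang it by its hole on the peg of the parking stand. Then stand the square concrete prism upright on the gauge's base and press it into that corner, firmly against the long fence and the end stop at once, so that it pushes the dial's plunger in. Keep pressing it there for the reading: finish while still holding it in the corner, and leave the round concrete core standing where it is.

Things in the scene. Friction and masses are not known exactly. Their poses are not given: they have to be found in the camera images.
- corner (a point): Inner corner of the squareness gauge (fixed grey base plate 205 x 150 mm, 16 mm thick): on the base's top, where the planes of the two steel stops' faces meet. x along the long fence to the end stop, y to the fence, z up; a part belongs on the -x, -y side. The base extends 108 mm to -x, 105 to -y, 85 to +x, 45 to +y of this point. Yaw varies.
- fence: The long fence: steel bar of the gauge, 96 mm long along x, 14 mm thick, 16 mm high above the base. Its contact face looks to -y, in the plane y = 0 of the corner point. Axes as the corner; this origin lies 30 mm to -x and 30 mm to -y of the corner point, on the base's top.
- end_stop: The end stop: steel bar of the gauge, along y from 6 to 62 mm on the -y side of the corner point, 14 mm thick, 40 mm high above the base. Its contact face looks to -x, in the plane x = 0 of the corner point. Axes and origin as for the fence. Stops and base are smooth, yet friction at one stop or on the base can take up a weak push meant for the other stop: about 10 N on each is plenty.
- plunger (a joint): Dial indicator's spring plunger (m), a pin with a 7 mm ball tip over the end stop, 50 mm above the base, 20 mm to -y of the corner. 0: out, tip 5 mm to -x of the end stop's face; grows as it is pushed to +x; 0.005 when a part meets the stop. Pushes back 0.3 to 0.65 N. Its clamp (18 to 34 mm to +x of the corner) and flat 58 mm dial (43 to 102 mm to +x) reach 62 mm above the base.
- eye (a point): Centre of the hole of the setting master, a loose steel block 44 x 44 x 56 mm high, about 0.4 kg, with a flat tab rising from the middle of its top: 44 mm wide (y), 8 mm thick (x), 46 mm high, hole 22 mm along x. This point is 79 mm above the underside, 23 mm below the tab's top. Starts in the gauge's corner, axes as the corner's. The tab can be gripped from above by its two side edges.
- master: The same setting master; origin at the centre of its underside, axes as for its hole.
- stand: Parking stand, fixed dark steel: foot 95 x 85 x 10 mm, upright plate 50 mm wide whose top is 145 mm above the worktop and whose front face is at x = +30 mm; from it one level steel peg, 8 mm diameter, points to -x, its axis 135 mm above the worktop. Origin on the worktop. Yaw varies.
- peg (a point): Point on the peg's axis in the middle of its usable length, 135 mm above the worktop, axes as the stand (peg points to -x). The upright's face is 38 mm to +x of here, a 16 mm collar ends 34 mm to +x; the peg is level to 18 mm to -x, then turns up by 6 mm: the tip's top is 10 mm above the peg's axis, its end 30 mm to -x.
- prism_center (a point): Centre of the square concrete prism, loose, standing upright: 40 x 40 mm section, 70 mm high, about 0.24 kg; 35 mm above its underside. x and y are normal to its side faces, z up.
- prism: The same prism; origin at the centre of its underside.
- core: Round concrete core, loose, standing: 50 mm diameter, 85 mm high; origin at the centre of its underside. A bystander about 0.1 to 0.2 m from the prism, on either side of it; leave it standing.
There are look-alikes about, which are no part of the job. What is shaped like the master but yellow is not meant. What is shaped like the prism but orange is not meant.

How it is judged:
By the outcome, as a careful person would: the job done as asked, in the order asked, and still so for the second after the job is handed in, while the arm keeps its last pose, push and grip.
It also fails if it takes over 66 s, if anything falls off the work surface, if the arm or the gripper's body presses on something with over 40 N, if the wrist force passes 120 N, or if a joint passes its speed limit or range.

## Working session

There is one attempt and no reset: what is moved stays moved. The work goes in short steps, Python scripts to look and compute and a tool call to move; the robot and the scene stay as the last step left them, time stands still between calls to the robot, and variables do not carry over. Pictures are saved under pics/ and viewed, at most 10 in all, crops included, and the job is handed in when it is done.

Besides the shell and the picture viewer there is one more tool, called after "Request:" in YAML: its name, and indented under it one key for each argument. step_arm: Moves the arm, as the interface text tells. Its arguments: {"type":"object","properties":{"offset":{"type":"array"},"delta_rot":{"type":"array"},"hand":{"type":"number"}},"required":["offset","delta_rot"]}

```bash
ls; mkdir -p pics
python3 - <<'E'
from cell import ctrl, viewer
import cv2, numpy as np
s=ctrl.read_state(); print(s)
for n in ("scene","top"):
    im=viewer.snapshot(n); cv2.imwrite(f"pics/{n}0.png",im[:,:,::-1]); m=viewer.camera_model(n); print(n,np.array(m["K"]).round(1).tolist(),np.array(m["R"]).round(3).tolist(),np.array(m["t"]).round(3))
E
```

```text
pics
{'time': 0.0, 'joint_pos': array([ 1.27899108e+00,  2.60681314e-01, -1.39417571e-01,  1.17269050e+00,
       -2.26680677e-05,  1.57080474e+00]), 'qvel': array([-0.00085576, -0.00096981, -0.00047022,  0.00151946, -0.00036378,
        0.00020405]), 'joint_efforts': array([ 2.73968508e-03, -4.05678105e+01,  2.53924191e+01,  1.88626698e-02,
       -2.43556445e-05,  5.84358503e-06]), 'tool_pos': array([0.1508483 , 0.50216805, 0.24944794]), 'tool_rot': array([ 1.45389600e-01,  9.89373979e-01, -9.87591320e-04, -1.33663421e-04]), 'force': array([-0.27190942, -0.08036955,  0.51291508]), 'ft_torque': array([0.00280783, 0.00477837, 0.01754734]), 'gripper_force': 0.0, 'grip_width': 0.08519718236907006}
scene [[507.5, 0.0, 315.6], [0.0, 507.5, 233.9], [0.0, 0.0, 1.0]] [[0.741, -0.671, 0.021], [-0.383, -0.448, -0.808], [0.552, 0.591, -0.589]] [-0.367  0.285  0.914]
top [[468.3, 0.0, 326.2], [0.0, 468.3, 239.4], [0.0, 0.0, 1.0]] [[-0.008, -1.0, -0.002], [-0.996, 0.009, -0.091], [0.091, 0.002, -0.996]] [0.024 0.51  1.339]
```

View pics/scene0.png

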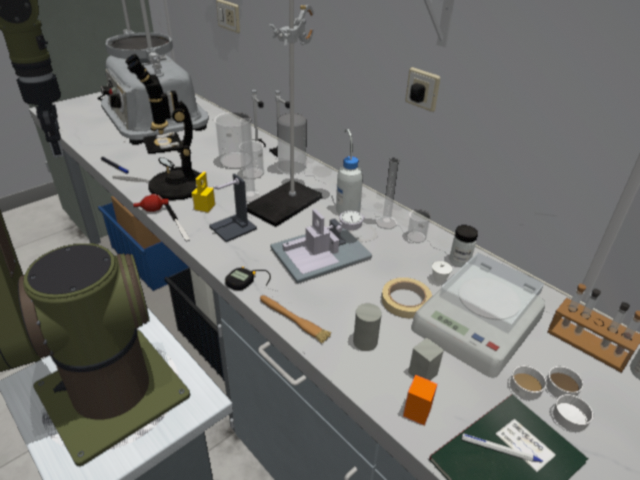

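View pics/top0.png

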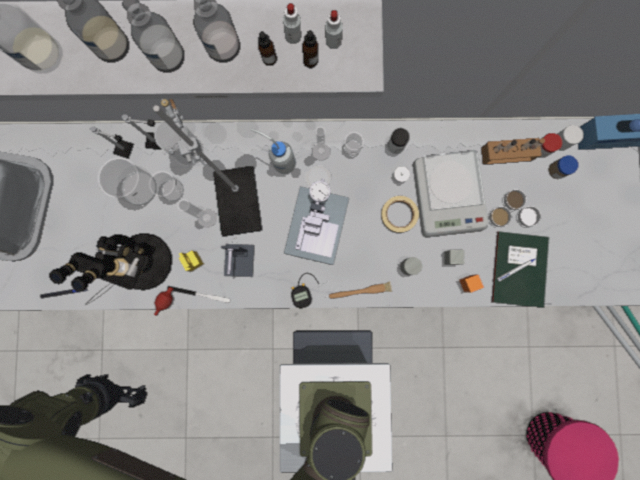

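The scene view shows the gauge at (320,245), stand at (237,205), grey prism at (427,358) and core at (367,327). The decoys are the yellow master (203,195) and the orange prism (420,400). In the top view: gauge (317,225), stand (237,260), prism (456,257), core (411,266). I'll zoom in on the gauge and stand.

Run:
```python
import cv2, numpy as np
t=cv2.imread("pics/top0.png"); s=cv2.imread("pics/scene0.png")
a=cv2.resize(t[170:290,210:370],(800,600),interpolation=cv2.INTER_CUBIC)
b=cv2.resize(s[160:290,200:380],(800,578),interpolation=cv2.INTER_CUBIC)
cv2.imwrite("pics/topc.png",a);cv2.imwrite("pics/scenec.png",b)
```

```text
(no output)
```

View pics/topc.png

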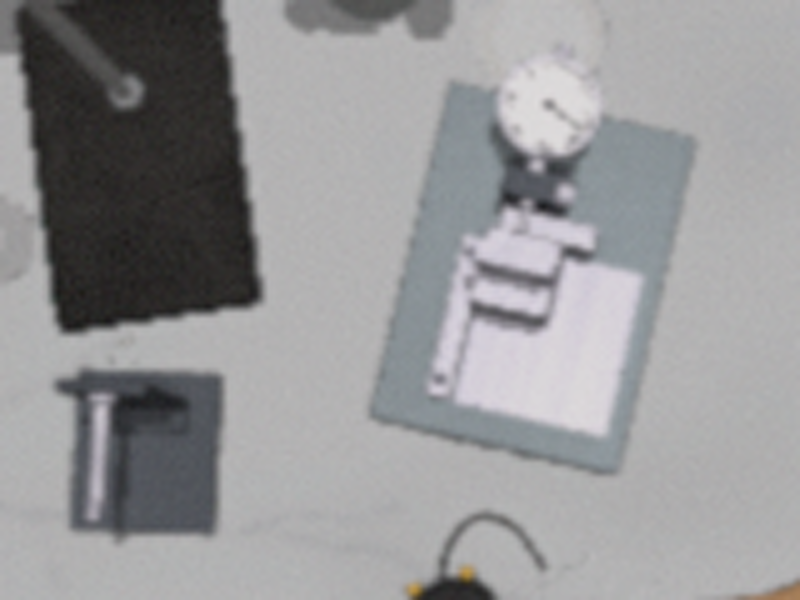

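View pics/scenec.png

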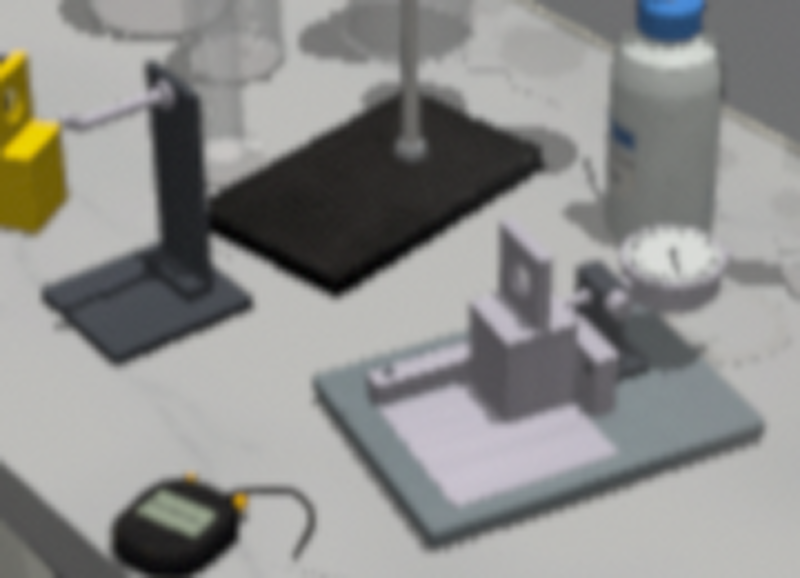

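The crops show the following:
- **Gauge:** base corners in the top crop at (452,82), (695,135), (620,472), (372,415). The fence is on the left, which is world +y, and the dial is at the top, +x.
- **Stand:** the upright is on the +x side, and the peg points toward -x, i.e. toward the robot. Foot corners are at (80,370), (222,375), (217,532), (72,530).

```bash
cat > h.py <<'E'
from cell import ctrl, viewer
import cv2, numpy as np
from scipy.spatial.transform import Rotation as Ro
def cam(n):
    m=viewer.camera_model(n); return [np.array(m[k],float) for k in "KRt"]
def ray(c,uv,z):
    K,R,t=c; o=-R.T@t; d=R.T@np.linalg.solve(K,[uv[0],uv[1],1.]); return o+d*(z-o[2])/d[2]
def proj(c,X):
    K,R,t=c; p=K@(R@np.asarray(X,float)+t); return p[:2]/p[2]
def go(pos,yaw,s=None):
    "tool-frame mm shift (in present axes) and rotvec to reach pos with tool y=(-sin,cos), pointing down"
    s=s or ctrl.read_state(); R0=Ro.from_quat(s["tool_rot"]).as_matrix()
    y=np.array([-np.sin(yaw),np.cos(yaw),0]); z=np.array([0,0,-1.]); R1=np.c_[np.cross(y,z),y,z]
    print("shift",(R0.T@(np.array(pos)-s["tool_pos"])*1e3).round(1),"rot",Ro.from_matrix(R0.T@R1).as_rotvec().round(4))
def fr(x,y,yaw,a,b): # local -> world
    c,s=np.cos(yaw),np.sin(yaw); return np.array([x+c*a-s*b,y+s*a+c*b])
def snap(f,n="wrist"):
    c=cam(n); im=viewer.snapshot(n)[:,:,::-1].copy(); cv2.imwrite(f"pics/{f}.png",im); np.savez(f"pics/{f}.npz",K=c[0],R=c[1],t=c[2]); return im,c
def load(f):
    d=np.load(f"pics/{f}.npz"); return cv2.imread(f"pics/{f}.png"),[d[k] for k in "KRt"]
E
python3 - <<'E'
from h import *
c=cam("top")
def quad(P,z):
    W=np.array([ray(c,(u/5+210-.4,v/5+170-.4),z)[:2] for u,v in P]); print(W.round(4).tolist(),"c",W.mean(0).round(4))
    for i in range(4):
        d=W[i]-W[i-1]; print(np.linalg.norm(d).round(4),np.arctan2(d[1],d[0]).round(3))
quad([(452,82),(695,135),(620,472),(372,415)],.016)
quad([(80,370),(222,375),(217,532),(72,530)],.01)
print("prism",ray(c,(456,257),.07),"core",ray(c,(411,266),.085))
cw=cam("wrist");s=ctrl.read_state();K,R,t=cw
R0=Ro.from_quat(s["tool_rot"]).as_matrix()
print("cam in tool",R0.T@(-R.T@t-s["tool_pos"]),(R@R0).round(3).tolist(),K.round(0).tolist())
E
```

```text
[[0.6699, 0.0959], [0.6369, -0.0474], [0.4386, -0.0012], [0.4731, 0.1433]] c [0.5546 0.0476]
0.2025 -0.236
0.147 -1.797
0.2036 2.913
0.1485 1.336
[[0.5014, 0.3154], [0.4977, 0.2319], [0.4058, 0.2343], [0.4077, 0.319]] c [0.4532 0.2752]
0.0938 -0.039
0.0836 -1.615
0.092 3.115
0.0847 1.549
prism [ 0.45310034 -0.34315644  0.07      ] core [ 0.42852924 -0.21397299  0.085     ]
cam in tool [ 0.08354716  0.0010329  -0.12368121] [[0.0, 1.0, -0.0], [-0.947, 0.0, -0.322], [-0.322, 0.0, 0.947]] [[402.0, 0.0, 324.0], [0.0, 402.0, 237.0], [0.0, 0.0, 1.0]]
```

Run:
```python
from h import *
x,y=fr(.5546,.0476,-.23,11-22,30-22) if 0 else fr(.5546,.0476,-.23,-.011,.008)
print(x,y); go([x,y,.27],-.23)
```

```text
0.5457134898432224 0.05789708391893007
shift [-506.  -312.   -19.9] rot [-0.0018 -0.0001 -0.0618]
```

Request:
step_arm:
  offset:
    - [-20, -12, -2]
    - [-34, -21, -2]
    - [-34, -21, -2]
    - [-34, -21, -2]
    - [-34, -21, -2]
    - [-34, -21, -2]
    - [-34, -21, -2]
    - [-34, -21, -2]
    - [-34, -21, -2]
    - [-34, -21, -2]
  delta_rot:
    - [0, 0, 0]
    - [0, 0, 0]
    - [0, 0, 0]
    - [0, 0, 0]
    - [0, 0, 0]
    - [0, 0, 0]
    - [0, 0, 0]
    - [0, 0, 0]
    - [0, 0, 0]
    - [0, 0, 0]

```text
time: 1.1
tool_pos: [0.406, 0.215, 0.2701]
tool_rot: [0.145, 0.989, -0.0, -0.0]
force: [0.2, 0.4, 0.1]
grip_width: 0.0858
gripper_force: 0.0
```

Request:
step_arm:
  offset:
    - [-34, -21, 0]
    - [-34, -21, 0]
    - [-34, -21, 0]
    - [-34, -21, 0]
    - [-34, -21, 0]
    - [-10, -6, 0]
    - [0, 0, 0]
    - [0, 0, 0]
  delta_rot:
    - [0, 0, 0]
    - [0, 0, 0]
    - [0, 0, 0]
    - [0, 0, 0]
    - [0, 0, 0]
    - [0, 0, -0.06]
    - [0, 0, 0]
    - [0, 0, 0]

```text
time: 1.9
tool_pos: [0.5452, 0.0585, 0.2698]
tool_rot: [0.116, 0.993, 0.0, -0.001]
force: [-1.0, -1.0, 0.5]
grip_width: 0.0856
gripper_force: 0.0
```

Run:
```python
from h import *
snap("w1"); s=ctrl.read_state(); print(s["tool_pos"],s["force"])
```

```text
[0.54497826 0.05895082 0.2699487 ] [-0.44896384  0.22800237  0.54269207]
```

View pics/w1.png

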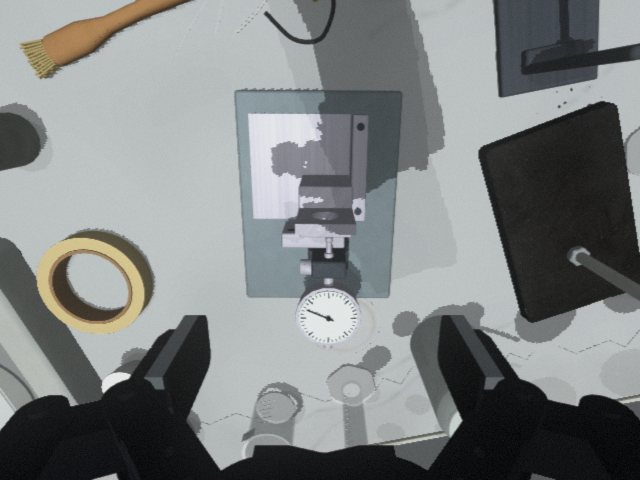

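The wrist view has image up = -x and image right = +y. Base corners are at about (235,91), (402,92), (390,297), (247,297), the fence's inner edge is at u≈351, and the tab is at about (326,215). I'll zoom into this area for exact edges.

Run:
```python
from h import *
im,c=load("w1")
cv2.imwrite("pics/w1c.png",cv2.resize(im[165:265,265:395],(780,600),interpolation=cv2.INTER_CUBIC))
W=np.array([ray(c,p,.016)[:2] for p in [(235,91),(402,92),(390,297),(247,297)]]);print(W.round(4).tolist(),W.mean(0))
for i in range(4):
    d=W[i]-W[i-1]; print(np.linalg.norm(d).round(4),np.arctan2(d[1],d[0]).round(3))
```

```text
[[0.4385, 0.0044], [0.4734, 0.1478], [0.6695, 0.1012], [0.635, -0.0441]] [0.55406313 0.05231094]
0.2024 2.9
0.1476 1.332
0.2015 -0.233
0.1494 -1.804
```

View pics/w1c.png

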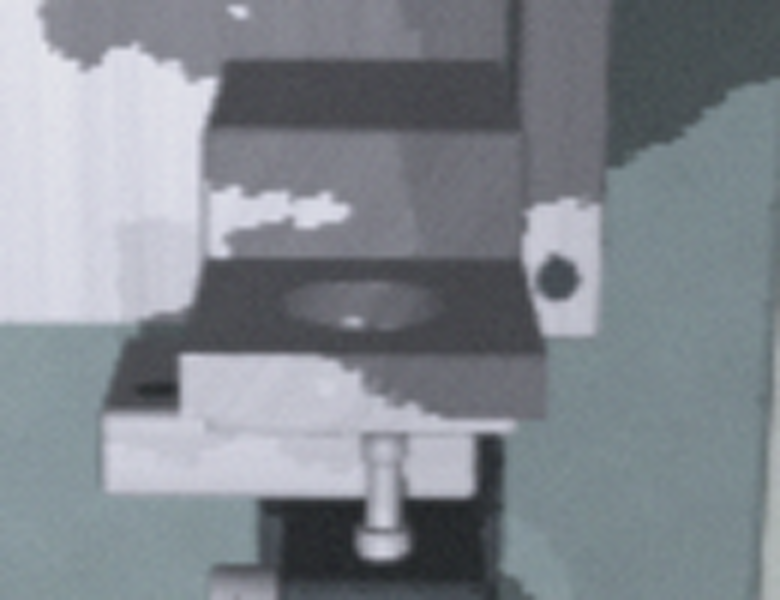

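The crop shows the tab's top face at crop (180..545, 354..417) and the block's front top edge at v=128, u 205..522. The end stop's top front edge is at v≈410.

Run:
```python
from h import *
im,c=load("w1")
f=lambda u,v,z: ray(c,(u/6+265-.42,v/6+165-.42),z)[:2]
T=np.array([f(180,354,.118),f(545,354,.118),f(545,417,.118),f(182,417,.118)]);print("tab",T.round(4).tolist(),T.mean(0))
d=T[1]-T[0];print(np.linalg.norm(d),np.arctan2(d[1],d[0])-np.pi/2, np.linalg.norm(T[2]-T[1]))
B=np.array([f(205,128,.072),f(522,128,.072)]);d=B[1]-B[0];print("blk",B,np.linalg.norm(d),np.arctan2(d[1],d[0])-np.pi/2)
y=-.235
ctr=fr(*B.mean(0),y,.022,0);print("centre from block",ctr,"from tab",T.mean(0))
for p in [(235,91),(402,92),(390,297),(247,297)]:
    w=ray(c,p,.016)[:2]-T.mean(0); print("base corner rel master centre",(np.array([[np.cos(y),np.sin(y)],[-np.sin(y),np.cos(y)]])@w*1e3).round(1))
go([*T.mean(0),.18],y)
```

```text
tab [[0.5407, 0.0392], [0.5508, 0.0816], [0.5585, 0.08], [0.5484, 0.0374]] [0.54962035 0.05955445]
0.04354732982482129 -0.23316815838343863 0.007920247214577202
blk [[0.52340945 0.04397538]
 [0.53329771 0.08561013]] 0.04279287787803984 -0.23318011679959905
centre from block [0.54974889 0.05967021] from tab [0.54962035 0.05955445]
base corner rel master centre [-95.3 -79.5]
base corner rel master centre [-94.7  68. ]
base corner rel master centre [106.9  68.4]
base corner rel master centre [107.1 -81. ]
shift [-4.5  1.7 89.9] rot [-0.0001 -0.0015  0.0028]
```

Request:
step_arm:
  offset:
    - [-4.5, 1.7, 30]
    - [0, 0, 40]
    - [0, 0, 40]
    - [0, 0, 35]
    - [0, 0, 20]
    - [0, 0, 7]
    - [0, 0, 0]
    - [0, 0, 0]
  delta_rot:
    - [0, 0, 0.003]
    - [0, 0, 0]
    - [0, 0, 0]
    - [0, 0, 0]
    - [0, 0, 0]
    - [0, 0, 0]
    - [0, 0, 0]
    - [0, 0, 0]

```text
time: 2.75
tool_pos: [0.5514, 0.0597, 0.0996]
tool_rot: [0.117, 0.993, 0.0, 0.001]
force: [-0.4, -0.2, -0.0]
grip_width: 0.0855
gripper_force: 0.0
```

Request:
step_arm:
  offset:
    - [0, 0, 0]
    - [0, 0, 0]
    - [0, 0, 0]
    - [0, 0, 0]
    - [0, 0, 0]
    - [0, 0, 0]
    - [0, 0, 0]
    - [0, 0, 0]
  delta_rot:
    - [0, 0, 0]
    - [0, 0, 0]
    - [0, 0, 0]
    - [0, 0, 0]
    - [0, 0, 0]
    - [0, 0, 0]
    - [0, 0, 0]
    - [0, 0, 0]
  hand: 30

```text
time: 3.55
tool_pos: [0.5513, 0.0589, 0.0994]
tool_rot: [0.117, 0.993, 0.0, 0.001]
force: [-1.3, -1.4, 6.0]
grip_width: 0.0431
gripper_force: 60.8
```

Request:
step_arm:
  offset:
    - [0, 0, -5]
    - [0, 0, -10]
    - [0, 0, -25]
    - [0, 0, -40]
    - [0, 0, -40]
    - [0, 0, -40]
    - [0, 0, -25]
    - [0, 0, -15]
    - [0, 0, 0]
    - [0, 0, 0]
  delta_rot:
    - [0, 0, 0]
    - [0, 0, 0]
    - [0, 0, 0]
    - [0, 0, 0]
    - [0, 0, 0]
    - [0, 0, 0]
    - [0, 0, 0]
    - [0, 0, 0]
    - [0, 0, 0]
    - [0, 0, 0]

```text
time: 4.55
tool_pos: [0.5504, 0.059, 0.2978]
tool_rot: [0.117, 0.993, -0.0, -0.0]
force: [0.1, -0.1, -4.2]
grip_width: 0.043
gripper_force: 62.1
```

Request:
step_arm:
  offset:
    - [5, 10, 0]
    - [10, 20, 0]
    - [14, 30, 0]
    - [14, 30, 0]
    - [10, 20, 0]
    - [6, 10, 0]
    - [0, 0, 0]
    - [0, 0, 0]
    - [0, 0, 0]
  delta_rot:
    - [0, 0, 0]
    - [0, 0, 0]
    - [0, 0, 0]
    - [0, 0, 0]
    - [0, 0, 0]
    - [0, 0, 0]
    - [0, 0, 0]
    - [0, 0, 0]
    - [0, 0, 0]

```text
time: 5.45
tool_pos: [0.5213, 0.1885, 0.298]
tool_rot: [0.118, 0.993, -0.0, -0.0]
force: [-0.5, -0.4, -3.1]
grip_width: 0.0432
gripper_force: 62.1
```

Run:
```python
from h import *
im,c=snap("w2"); s=ctrl.read_state(); print(s["tool_pos"],s["tool_rot"],s["force"],s["grip_width"])
for z in (0.01,.135): print(proj(c,[.445,.275,z]))
```

```text
[0.52137587 0.1884296  0.298185  ] [ 1.17856899e-01  9.93030553e-01 -2.66024513e-04 -4.72085698e-05] [ 0.05980757 -0.06450867 -3.99270994] 0.043048103372574274
[391.87680541  87.95552196]
[421.80982506  82.65332714]
```

View pics/w2.png

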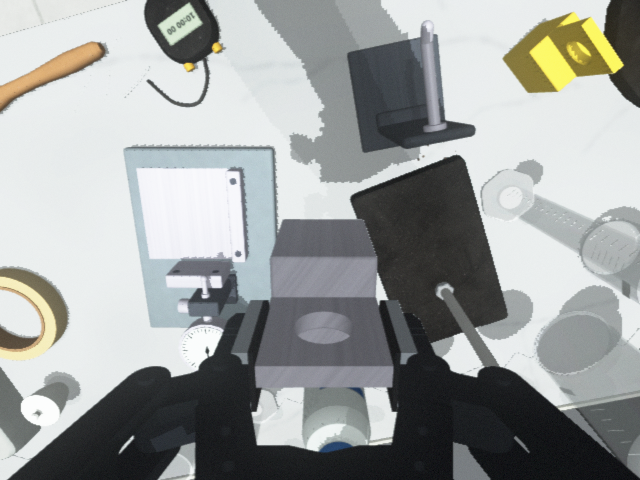

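The master hangs level in the grip. The peg runs from its collar at about (434,125) to its tip at (428,25), and the stand's upright is at v≈133. I'll segment the peg.

Run:
```python
from h import *
im,c=load("w2"); g=cv2.cvtColor(im,cv2.COLOR_BGR2GRAY)
L=[]
for v in range(24,132,6):
    r=g[v,412:450]; i=np.where(r>105)[0]+412; print(v,i.min() if len(i) else 0,i.max() if len(i) else 0,end=' | ')
    if 44<=v<=116 and len(i): L.append(ray(c,((i.min()+i.max())/2,v),.135)[:2])
L=np.array(L);vx,vy,x0,y0=cv2.fitLine(L.astype(np.float32),cv2.DIST_HUBER,0,1e-4,1e-4).ravel();print("\nyaw",np.arctan2(vy,vx),L[0],L[-1])
# upright top front edge and back edge at z=.145 and foot corners at z=.01
print("tip end",ray(c,(428,22),.142)[:2],"collar",ray(c,(434,124),.135)[:2],"collar end bottom",ray(c,(434,131),.135)[:2])
F=[ray(c,p,.01)[:2] for p in [(349,52),(363,152),(440,37)]];print(F)
s=ctrl.read_state();K,R,t=c
cv2.imwrite("pics/w2c.png",cv2.resize(g[5:165,340:490],(560,598),interpolation=cv2.INTER_CUBIC))
```

```text
24 412 449 | 30 412 449 | 36 412 449 | 42 412 449 | 48 412 449 | 54 415 449 | 60 418 449 | 66 421 449 | 72 424 449 | 78 425 449 | 84 425 449 | 90 426 449 | 96 427 449 | 102 427 449 | 108 428 449 | 114 428 449 | 120 429 449 | 126 426 446 | 
yaw -0.048751693 [0.42547505 0.28380159] [0.46747031 0.28292516]
tip end [0.41085616 0.2826875 ] collar [0.47328835 0.27896553] collar end bottom [0.47792364 0.27827473]
[array([0.40452373, 0.24169959]), array([0.49794723, 0.23569351]), array([0.41182198, 0.32629455])]
```

View pics/w2c.png

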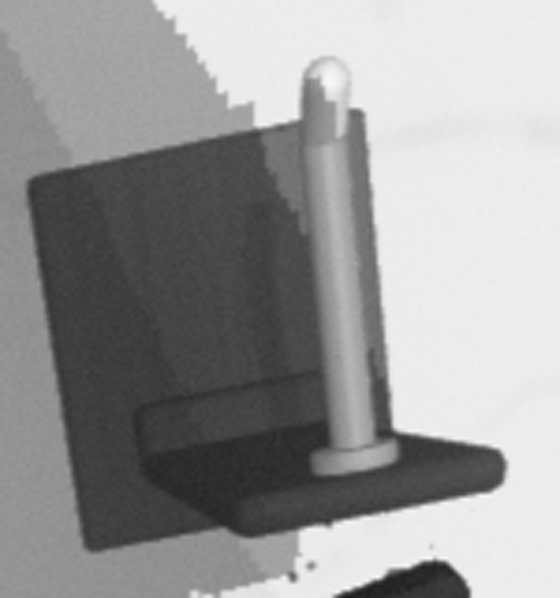

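The peg's axis passes crop (325,150), just inside the tip bend, and (350,435), just before the collar. The upright stands behind the collar.

Run:
```python
from h import *
im,c=load("w2")
f=lambda u,v,z: ray(c,(340+u/3.733-.4,5+v/3.7375-.4),z)[:2]
a,b=f(325.5,150,.135),f(350.5,435,.135); d=b-a; yaw=np.arctan2(d[1],d[0]); print(a,b,np.linalg.norm(d),yaw)
F=[f(*p,.01) for p in [(30,182),(90,550),(362,112)]]; print("foot yaw",[np.arctan2(*(F[1]-F[0])[::-1]),np.arctan2(*(F[2]-F[0])[::-1])-np.pi/2],"foot centre",(F[1]+F[2])/2,np.linalg.norm(F[1]-F[0]),np.linalg.norm(F[2]-F[0]))
U=[f(*p,.145) for p in [(140,460),(245,533),(500,478)]];print("upright top",U,"w",np.linalg.norm(U[2]-U[1]))
tip=f(325,75,.143);print("tip",tip,np.linalg.norm(b-tip))
# cross-check with top view
ct=cam("top"); g=lambda u,v: ray(ct,(u/5+210-.4,v/5+170-.4),.135)[:2]
print("top peg",g(103,400),g(94,520))
y=-.06
for nm,p in(("bend",a),("collar",b)): print(nm)
m=(a+b)/2+ (np.array([np.cos(y),np.sin(y)])*(-.018+.033)/2*0); print("mid of ends",m)
```

```text
[0.42300005 0.28175804] [0.4712278  0.27892184] 0.048311076828110214 -0.05874071874740134
foot yaw [np.float64(-0.0408308971578615), np.float64(-0.045038715954832886)] foot centre [0.45346999 0.27997337] 0.09264659159609667 0.08337216676336552
upright top [array([0.46563559, 0.23935818]), array([0.48262037, 0.25538783]), array([0.48374716, 0.30140135])] w 0.04602731720016561
tip [0.41223594 0.28139045] 0.059043493181176285
top peg [0.47469757 0.27577214] [0.41089014 0.27990279]
bend
collar
mid of ends [0.44711393 0.28033994]
```

Run:
```python
from h import *
go([.381,.284,.290],-.052)
```

```text
shift [158.8  60.1   8.2] rot [-5.000e-04 -1.000e-04 -1.843e-01]
```

Request:
step_arm:
  offset:
    - [10, 4, 0]
    - [24, 9, 0]
    - [34, 13, 0]
    - [34, 13, 0]
    - [30, 11, 0]
    - [17, 6, 0]
    - [10, 4, 8]
    - [0, 0, 0]
    - [0, 0, 0]
  delta_rot:
    - [0, 0, 0]
    - [0, 0, 0]
    - [0, 0, 0]
    - [0, 0, 0]
    - [0, 0, 0]
    - [0, 0, 0]
    - [0, 0, -0.092]
    - [0, 0, -0.092]
    - [0, 0, 0]

```text
time: 6.4
tool_pos: [0.3796, 0.2847, 0.2904]
tool_rot: [0.025, 1.0, 0.0, -0.0]
force: [0.6, 0.5, -3.6]
grip_width: 0.0428
gripper_force: 62.1
```

Request:
step_arm:
  offset:
    - [0, 0, 10]
    - [0, 0, 25]
    - [0, 0, 35]
    - [0, 0, 35]
    - [0, 0, 25]
    - [0, 0, 12]
    - [0, 0, 5.6]
    - [0, 0, 0]
    - [0, 0, 0]
    - [0, 0, 0]
  delta_rot:
    - [0, 0, 0]
    - [0, 0, 0]
    - [0, 0, 0]
    - [0, 0, 0]
    - [0, 0, 0]
    - [0, 0, 0]
    - [0, 0, 0]
    - [0, 0, 0]
    - [0, 0, 0]
    - [0, 0, 0]

```text
time: 7.4
tool_pos: [0.3814, 0.2853, 0.1437]
tool_rot: [0.026, 1.0, 0.001, 0.001]
force: [0.5, -0.6, -4.5]
grip_width: 0.043
gripper_force: 62.1
```

Run:
```python
from h import *
im,c=snap("s3","scene"); s=ctrl.read_state(); print(s["tool_pos"],s["tool_rot"],s["force"])
cv2.imwrite("pics/s3c.png",cv2.resize(im[140:260,170:300],(650,600),interpolation=cv2.INTER_CUBIC))
go([.4475,.2804,.1424],-.052)
```

```text
[0.38126024 0.28534361 0.14369023] [2.55544389e-02 9.99672805e-01 7.09472909e-04 8.65840500e-04] [ 0.22904605  0.03964847 -3.66714847]
shift [-66.4  -1.6   1.4] rot [0.0015 0.0017 0.0009]
```

View pics/s3c.png

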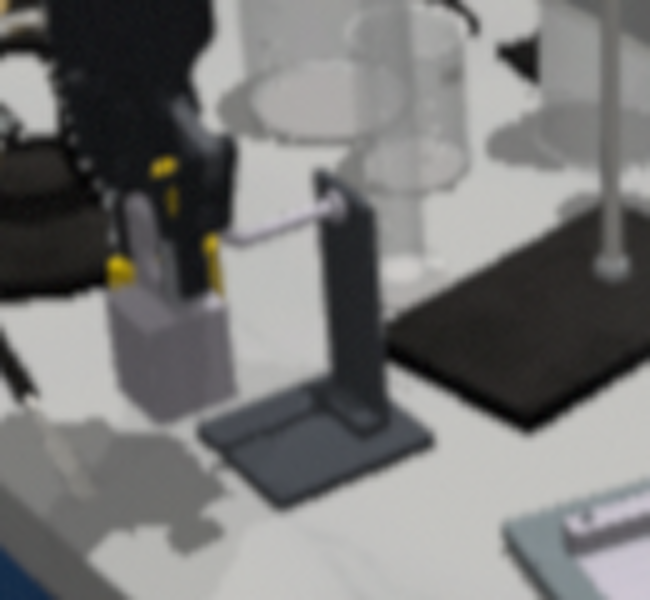

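The master is lined up in front of the peg, whose tip is at about crop (232,238), level with the tab. I'll go in and watch the force.

Request:
step_arm:
  offset:
    - [-5, -0.8, 0.9]
    - [-8, -0.8, 0]
    - [-8, 0, 0]
    - [-8, 0, 0]
    - [-8, 0, 0]
    - [0, 0, 0]
  delta_rot:
    - [0, 0, 0]
    - [0, 0, 0]
    - [0, 0, 0]
    - [0, 0, 0]
    - [0, 0, 0]
    - [0, 0, 0]

```text
time: 8.05
tool_pos: [0.4191, 0.2816, 0.1418]
tool_rot: [0.026, 1.0, 0.0, 0.001]
force: [-1.1, -0.3, -3.8]
grip_width: 0.0427
gripper_force: 62.2
```

Request:
step_arm:
  offset:
    - [-8, 0, 0]
    - [-8, 0, 0]
    - [-8, 0, 0]
    - [-5, 0, 0]
    - [0, 0, 0]
    - [0, 0, 0]
  delta_rot:
    - [0, 0, 0]
    - [0, 0, 0]
    - [0, 0, 0]
    - [0, 0, 0]
    - [0, 0, 0]
    - [0, 0, 0]

```text
time: 8.65
tool_pos: [0.4462, 0.2798, 0.1417]
tool_rot: [0.025, 1.0, -0.0, -0.0]
force: [0.8, -0.6, -4.2]
grip_width: 0.0431
gripper_force: 62.2
```

Request:
step_arm:
  offset:
    - [0, 0, 3]
    - [0, 0, 3]
    - [0, 0, 2]
    - [0, 0, 1]
    - [0, 0, 0]
  delta_rot:
    - [0, 0, 0]
    - [0, 0, 0]
    - [0, 0, 0]
    - [0, 0, 0]
    - [0, 0, 0]

```text
time: 9.15
tool_pos: [0.4461, 0.2798, 0.1326]
tool_rot: [0.025, 1.0, -0.0, -0.0]
force: [-0.5, 0.5, -3.9]
grip_width: 0.0434
gripper_force: 62.2
```

Request:
step_arm:
  offset:
    - [0, 0, 0.7]
    - [0, 0, 0.5]
    - [0, 0, 0]
  delta_rot:
    - [0, 0, 0]
    - [0, 0, 0]
    - [0, 0, 0]

```text
time: 9.45
tool_pos: [0.4464, 0.2799, 0.1321]
tool_rot: [0.025, 1.0, 0.0, 0.0]
force: [-2.3, -1.0, -0.4]
grip_width: 0.043
gripper_force: 62.5
```

Request:
step_arm:
  offset:
    - [0, 0, 0.3]
    - [0, 0, 0]
    - [0, 0, 0]
  delta_rot:
    - [0, 0, 0]
    - [0, 0, 0]
    - [0, 0, 0]

```text
time: 9.75
tool_pos: [0.4464, 0.28, 0.1319]
tool_rot: [0.025, 1.0, 0.0, 0.0]
force: [-2.5, -1.2, 5.4]
grip_width: 0.0428
gripper_force: 62.9
```

Request:
step_arm:
  offset:
    - [0, 0, 0]
    - [0, 0, 0]
    - [0, 0, 0]
    - [0, 0, 0]
    - [0, 0, 0]
  delta_rot:
    - [0, 0, 0]
    - [0, 0, 0]
    - [0, 0, 0]
    - [0, 0, 0]
    - [0, 0, 0]
  hand: 75

```text
time: 10.25
tool_pos: [0.4464, 0.2799, 0.1312]
tool_rot: [0.025, 1.0, -0.0, 0.0]
force: [-0.1, 0.5, -0.1]
grip_width: 0.0751
gripper_force: 0.0
```

Request:
step_arm:
  offset:
    - [0, 0, -10]
    - [0, 0, -25]
    - [0, 0, -40]
    - [0, 0, -40]
    - [0, 0, -35]
    - [0, 0, 0]
  delta_rot:
    - [0, 0, 0]
    - [0, 0, 0]
    - [0, 0, 0]
    - [0, 0, 0]
    - [0, 0, 0]
    - [0, 0, 0]

```text
time: 10.85
tool_pos: [0.4489, 0.2815, 0.2876]
tool_rot: [0.025, 1.0, 0.003, 0.005]
force: [1.1, 0.7, 0.6]
grip_width: 0.0754
gripper_force: 0.0
```

Run:
```python
from h import *
im,c=snap("s4","scene"); im2,c2=snap("w4"); s=ctrl.read_state(); print(s["tool_pos"],s["force"])
a=cv2.resize(im[140:260,170:300],(390,360),interpolation=cv2.INTER_CUBIC)
b=cv2.resize(im[290:420,340:480],(390,360),interpolation=cv2.INTER_CUBIC)
cv2.imwrite("pics/s4c.png",np.hstack([a,b]))
print(s["joint_pos"])
go([.453,-.30,.30],0)
```

```text
[0.44691585 0.2802414  0.28276897] [-0.91772852  0.6843564  -0.48636032]
[ 5.60084055e-01  2.50616172e-01 -6.61436468e-02  1.25095925e+00
 -1.29980711e-05  6.10839780e-01]
shift [ -35.6 -579.2  -18.2] rot [ 0.0017  0.0026 -0.0508]
```

View pics/s4c.png

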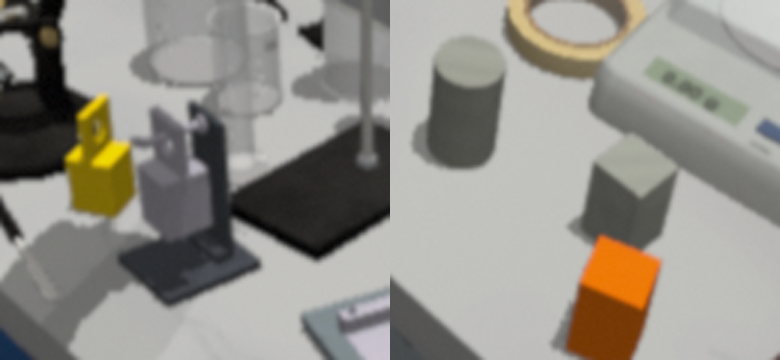

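The grey master hangs on the peg (crop (175,190)), and the yellow decoy is behind it. Prism, core and orange block are standing as before. All ten picture views are now used, so from here I measure numerically only.

Request:
step_arm:
  offset:
    - [-1, -20, -2]
    - [-1.5, -39, -3]
    - [-1.5, -39, -3]
    - [-1.5, -39, -3]
    - [-1.5, -39, -3]
    - [-1.5, -39, -3]
    - [-1.5, -39, 0]
    - [-1.5, -39, 0]
    - [-1.5, -39, 0]
    - [-1.5, -39, 0]
  delta_rot:
    - [0, 0, 0]
    - [0, 0, 0]
    - [0, 0, 0]
    - [0, 0, 0]
    - [0, 0, 0]
    - [0, 0, 0]
    - [0, 0, 0]
    - [0, 0, 0]
    - [0, 0, 0]
    - [0, 0, 0]

```text
time: 11.95
tool_pos: [0.4407, -0.0927, 0.2969]
tool_rot: [0.025, 1.0, 0.0, -0.001]
force: [1.0, -0.2, -0.6]
grip_width: 0.0745
gripper_force: 0.0
```

Request:
step_arm:
  offset:
    - [-1.5, -39, 0]
    - [-1.5, -39, 0]
    - [-1.5, -39, 0]
    - [-1.5, -39, 0]
    - [-1.5, -39, 0]
    - [-1.5, -39, 0]
    - [0, -18, 0]
    - [0, 0, 0]
    - [0, 0, 0]
  delta_rot:
    - [0, 0, 0]
    - [0, 0, 0]
    - [0, 0, 0]
    - [0, 0, 0]
    - [0, 0, 0]
    - [0, 0, 0]
    - [0, 0, -0.05]
    - [0, 0, 0]
    - [0, 0, 0]
  hand: 85

```text
time: 12.85
tool_pos: [0.4374, -0.3429, 0.2969]
tool_rot: [0.001, 1.0, 0.001, -0.001]
force: [0.3, -0.1, 0.4]
grip_width: 0.0849
gripper_force: 0.0
```

Run:
```python
from h import *
im,c=snap("w5"); s=ctrl.read_state(); print(s["tool_pos"],s["force"])
g=cv2.cvtColor(im,cv2.COLOR_BGR2GRAY); hsv=cv2.cvtColor(im,cv2.COLOR_BGR2HSV)
u,v=proj(c,[.453,-.343,.07]).astype(int); print(u,v,"core",proj(c,[.43,-.212,.085]))
for dv in range(-60,80,8): print(v+dv,' '.join(f"{x:3d}" for x in g[v+dv,u-72:u+76:8]))
o=cv2.inRange(hsv,(5,150,80),(20,255,255)); print("orange",cv2.boundingRect(o))
```

```text
[ 0.43759469 -0.34240486  0.29725353] [-0.12607466  1.17359757  0.40516071]
321 215 core [475.39501356 194.15334645]
155 200 165 166 158 189 128 131 131 131 129 132 125 128 132 128 129 126 126 126
163 202 181 199 199 199 130 131 131 130 129 129 129 128 127 128 127 128 126 126
171 198 199 201 201 200 201 200 143 140 131 130 129 131 130 128 125 129 130 130
179 200 202 200 200 201 200 201 202 130 131 130 129 127 126 129 129 127 127 115
187 200 200 201 201 201 199 202  74  67  68  71  68 127 134 117 118 128 116 119
195 200 200 201 202 201 200 203  77  72  73  73  69 115 185 186 187 182 181 184
203 200 200 203 200 201 198 201 174 173 180 177 143 111 189 185 187 186 186 187
211 202 200 201 203 203 186 188 171 168 171 162 164 121 186 185 186 188 189 188
219 199 200 200 201 202 186 187 159 166 164 163 166 187 188 186 186 185 189 186
227 202 202 203 202 200 198 187 176 164 160 165 167 184 187 187 185 186 188 187
235 203 200 203 202 199 200 199 168 163 168 169 164 186 184 190 187 184 186 187
243 200 199 199 202 201 197 202 201 198 196 187 189 186 187 184 187 184 184 188
251 197 201 201 199 199 199 199 200 201 200 201 188 188 186 188 186 189 188 189
259 199 198 200 201 200 199 199 197 200 198 201 188 183 177 108  92  96  95  91
267 197 198 200 190 109  92  94  92  94  90  93  96  98  99 101 104 104 108 104
275  92  96  95  94  96  99  97 101 101 106 109 114 120 122 126 133 134 139 142
283 105 108 113 115 119 127 130 137 135 138 140 140 157 165 175 175 184 187 193
291 141 145 154 165 173 180 186 190 195 197 196 196 196 192 193 197 194 195 193
orange (238, 103, 62, 60)
```

Run:
```python
from h import *
im,c=load("w5"); g=cv2.medianBlur(cv2.cvtColor(im,cv2.COLOR_BGR2GRAY),3)
m=cv2.inRange(g,140,181); m=cv2.morphologyEx(m,cv2.MORPH_OPEN,np.ones((5,5)))
n,l,st,ce=cv2.connectedComponentsWithStats(m); k=l[222,330]; print(st[k],ce[k])
b=(l==k).astype(np.uint8); cn=max(cv2.findContours(b,0,2)[0],key=cv2.contourArea)
r=cv2.minAreaRect(cn); print(r, cv2.contourArea(cn)/np.prod(r[1]))
P=np.array([ray(c,p,.07)[:2] for p in cn.reshape(-1,2)],np.float32)*1e3
R=cv2.minAreaRect(P); print("world mm",R)
q=cv2.boxPoints(cv2.minAreaRect(cn)); print(q.round(0).tolist())
for v in range(196,246,4): print(v,' '.join(f"{x:3d}" for x in g[v,292:368:3]))
```

```text
[ 299  197   46   43 1823] [320.97147559 218.46297312]
((321.5, 218.0), (42.0, 45.0), 90.0) 0.9224867724867725
world mm ((455.3816833496094, -343.1705627441406), (41.267486572265625, 39.5857048034668), 89.82901000976562)
[[299.0, 197.0], [344.0, 197.0], [344.0, 239.0], [299.0, 239.0]]
196 201 201 200 143 108  96  91  85  83  86  85  83  81  79  73  72  71  90 115 181 186 185 186 187 186 187
200 200 201 199 172 177 176 173 173 174 175 177 179 178 175 164 111 103  95 113 185 187 186 186 187 186 185
204 189 188 187 171 176 174 174 175 176 178 179 179 177 176 167 158 146  98 116 183 187 186 187 187 185 187
208 188 188 187 168 174 173 174 175 178 179 179 177 174 162 161 161 164 147 116 184 187 186 186 186 186 187
212 187 188 187 160 171 172 164 167 168 168 166 164 162 161 162 163 166 152 169 185 187 186 186 186 187 187
216 188 187 185 159 164 164 165 166 166 165 164 161 160 163 164 165 167 163 185 187 186 187 187 186 187 186
220 188 187 187 159 163 164 166 166 164 163 162 162 163 165 166 168 167 163 187 187 186 186 187 185 187 186
224 187 188 186 161 173 170 165 165 164 162 160 162 164 166 167 167 168 155 186 187 186 187 187 187 186 187
228 199 190 187 162 167 167 166 162 160 160 163 164 166 168 168 166 167 151 186 187 187 187 186 187 186 187
232 201 201 200 166 167 166 163 163 161 163 164 167 168 168 167 165 163 145 187 188 187 188 186 187 187 186
236 200 200 199 168 165 163 162 162 162 165 166 168 167 166 166 163 161 155 187 187 186 186 187 188 187 187
240 201 199 200 201 200 199 200 199 199 200 200 192 186 186 184 186 184 187 187 187 187 187 188 187 186 187
244 199 200 200 199 200 200 200 199 200 201 200 199 187 187 187 187 187 187 187 187 186 187 186 186 188 185
```

Run:
```python
from h import *
go([.4554,-.3432,.046],-.002)
```

```text
shift [-18.3  -1.3 251.2] rot [ 0.0021 -0.0019  0.0009]
```

Request:
step_arm:
  offset:
    - [-10, -1, 20]
    - [-8, 0, 40]
    - [0, 0, 45]
    - [0, 0, 45]
    - [0, 0, 40]
    - [0, 0, 30]
    - [0, 0, 18]
    - [0, 0, 10]
    - [0, 0, 3]
    - [0, 0, 0]
  delta_rot:
    - [0.002, -0.002, 0]
    - [0, 0, 0]
    - [0, 0, 0]
    - [0, 0, 0]
    - [0, 0, 0]
    - [0, 0, 0]
    - [0, 0, 0]
    - [0, 0, 0]
    - [0, 0, 0]
    - [0, 0, 0]

```text
time: 13.9
tool_pos: [0.457, -0.3446, 0.0478]
tool_rot: [0.0, 1.0, -0.001, 0.001]
force: [-0.5, -0.4, 0.0]
grip_width: 0.0851
gripper_force: 0.0
```

Request:
step_arm:
  offset:
    - [0, 0, 0]
    - [0, 0, 0]
    - [0, 0, 0]
    - [0, 0, 0]
    - [0, 0, 0]
    - [0, 0, 0]
    - [0, 0, 0]
    - [0, 0, 0]
    - [0, 0, 0]
  delta_rot:
    - [0, 0, 0]
    - [0, 0, 0]
    - [0, 0, 0]
    - [0, 0, 0]
    - [0, 0, 0]
    - [0, 0, 0]
    - [0, 0, 0]
    - [0, 0, 0]
    - [0, 0, 0]
  hand: 25

```text
time: 14.8
tool_pos: [0.4573, -0.3455, 0.0483]
tool_rot: [0.0, 1.0, -0.002, 0.002]
force: [-0.2, 0.1, 5.2]
grip_width: 0.0395
gripper_force: 61.2
```

Request:
step_arm:
  offset:
    - [0, 0, -5]
    - [0, 0, -15]
    - [0, 0, -30]
    - [0, 0, -35]
    - [0, 0, -35]
    - [0, 0, -30]
    - [0, 0, -10]
    - [0, 0, 0]
  delta_rot:
    - [0, 0, 0]
    - [0, 0, 0]
    - [0, 0, 0]
    - [0, 0, 0]
    - [0, 0, 0]
    - [0, 0, 0]
    - [0, 0, 0]
    - [0, 0, 0]

```text
time: 15.6
tool_pos: [0.4568, -0.3451, 0.2082]
tool_rot: [0.0, 1.0, -0.002, 0.002]
force: [0.3, -0.4, -2.5]
grip_width: 0.0393
gripper_force: 60.8
```

Run:
```python
from h import *
C=fr(.5497,.0596,-.233,.022,.022); print("corner",C)
p=fr(*C,-.233,-.0304,-.028); print(p); go([*p,.19],-.233)
```

```text
corner [0.57618526 0.07592577]
[0.5401416  0.05570167]
shift [-82.9 400.9  17.2] rot [-0.0029  0.0041  0.2322]
```

Request:
step_arm:
  offset:
    - [-2, 11, 0]
    - [-5, 24, 0]
    - [-8, 39, 0]
    - [-8, 39, 0]
    - [-8, 39, 0]
    - [-8, 39, 0]
    - [-8, 39, 0]
    - [-8, 39, 0]
    - [-8, 39, 0]
    - [-8, 39, 0]
  delta_rot:
    - [0, 0, 0]
    - [0, 0, 0]
    - [0, 0, 0]
    - [0, 0, 0]
    - [0, 0, 0]
    - [0, 0, 0]
    - [0, 0, 0]
    - [0, 0, 0]
    - [0, 0, 0]
    - [0, 0, 0]

```text
time: 16.6
tool_pos: [0.5256, 0.0046, 0.2042]
tool_rot: [0.0, 1.0, -0.001, -0.001]
force: [1.3, -0.2, -2.0]
grip_width: 0.0391
gripper_force: 61.0
```

Request:
step_arm:
  offset:
    - [-7, 33, 0]
    - [-4, 15, 0]
    - [-1, 6, 5]
    - [0, 0, 12]
    - [0, 0, 0]
    - [0, 0, 0]
    - [0, 0, 0]
  delta_rot:
    - [0, 0, 0]
    - [0, 0, 0]
    - [0, 0, 0.08]
    - [0, 0, 0.08]
    - [0, 0, 0.072]
    - [0, 0, 0]
    - [0, 0, 0]

```text
time: 17.3
tool_pos: [0.5388, 0.056, 0.1886]
tool_rot: [0.116, 0.993, -0.001, 0.0]
force: [-0.9, -0.9, -1.3]
grip_width: 0.0393
gripper_force: 61.0
```

Run:
```python
from h import *
im,c=snap("w6"); s=ctrl.read_state(); print(s["tool_pos"],s["tool_rot"],s["force"],s["grip_width"])
go([.5401,.0557,.067],-.233)
# held prism's front (robot-side) face and the gauge: sample lines
g=cv2.cvtColor(im,cv2.COLOR_BGR2GRAY)
P=lambda a,b,z: proj(c,[*fr(.5762,.0759,-.233,a,b),z]).round(1)
print("exp fence edge",P(-.09,0,.032),P(-.05,0,.032),"endstop",P(0,-.06,.056),P(0,-.01,.056))
for a in (-.08,-.07,-.06):
    u,v=P(a,0,.032); u=int(u);v=int(v); print(u,v,g[v,u-30:u+30:2])
u,v=P(0,-.052,.056).astype(int); print(u,v,g[v-20:v+24,u:u+6].mean(1).astype(int))
```

```text
[0.53913299 0.05600517 0.18900626] [ 1.15673135e-01  9.93286650e-01 -1.08573708e-03  4.22274410e-04] [ 0.3775927   0.01521409 -3.0651855 ] 0.03930660820939479
shift [ -0.9   0.2 122. ] rot [-0.0021  0.0011  0.0011]
exp fence edge [364.  139.1] [362.1 196.7] endstop [276.6 274.7] [348.4 274.9]
363 154 [124 124 124 124 122 122 122 120 121 122 120 126 121 117 121  91  70 103
 119 121 120 121 118 121 119 116 108  82  81  82]
363 168 [124 126 122 120 120 119 121 120 123 123 121 120 120 120 115  76  73 113
 123 123 120 122 117 117 118 116  85  80  82  78]
362 182 [125 127 122 121 122 119 120 117 121 121 123 119 121 114 113  88  71 105
 124 124 123 122 119 119 118 116  94  82  83  81]
288 274 [69 69 69 70 69 70 69 70 68 68 68 69 68 67 66 67 66 67 64 67 65 65 66 65
 65 63 64 66 65 64 64 64 64 63 65 64 65 64 65 64 63 65 65 64]
```

Request:
step_arm:
  offset:
    - [-1, 0, 15]
    - [0, 0, 30]
    - [0, 0, 30]
    - [0, 0, 22]
    - [0, 0, 13]
    - [0, 0, 7]
    - [0, 0, 3]
    - [0, 0, 1]
    - [0, 0, 0]
    - [0, 0, 0]
  delta_rot:
    - [-0.002, 0.001, 0.001]
    - [0, 0, 0]
    - [0, 0, 0]
    - [0, 0, 0]
    - [0, 0, 0]
    - [0, 0, 0]
    - [0, 0, 0]
    - [0, 0, 0]
    - [0, 0, 0]
    - [0, 0, 0]

```text
time: 18.35
tool_pos: [0.5415, 0.056, 0.0695]
tool_rot: [0.117, 0.993, 0.0, 0.002]
force: [0.7, 0.5, -2.6]
grip_width: 0.0394
gripper_force: 61.1
```

Request:
step_arm:
  offset:
    - [0, 0, 1]
    - [0, 0, 1]
    - [0, 0, 0]
  delta_rot:
    - [0, 0, 0]
    - [0, 0, 0]
    - [0, 0, 0]

```text
time: 18.65
tool_pos: [0.5408, 0.056, 0.0667]
tool_rot: [0.117, 0.993, 0.0, 0.001]
force: [0.1, -0.1, -3.2]
grip_width: 0.0392
gripper_force: 61.1
```

Request:
step_arm:
  offset:
    - [0, 0, 0.8]
    - [0, 0, 0.6]
    - [0, 0, 0]
  delta_rot:
    - [0, 0, 0]
    - [0, 0, 0]
    - [0, 0, 0]

```text
time: 18.95
tool_pos: [0.5407, 0.056, 0.0651]
tool_rot: [0.117, 0.993, 0.0, 0.001]
force: [-0.4, -0.3, -3.9]
grip_width: 0.0396
gripper_force: 61.1
```

Request:
step_arm:
  offset:
    - [0, 0, 0.5]
    - [0, 0, 0.3]
    - [0, 0, 0]
  delta_rot:
    - [0, 0, 0]
    - [0, 0, 0]
    - [0, 0, 0]

```text
time: 19.25
tool_pos: [0.5408, 0.056, 0.0644]
tool_rot: [0.117, 0.993, 0.0, 0.001]
force: [-1.1, -0.0, -2.8]
grip_width: 0.0396
gripper_force: 61.1
```

Request:
step_arm:
  offset:
    - [0, 0, 0.4]
    - [0, 0, 0.3]
    - [0, 0, 0]
  delta_rot:
    - [0, 0, 0]
    - [0, 0, 0]
    - [0, 0, 0]

```text
time: 19.55
tool_pos: [0.5409, 0.056, 0.0643]
tool_rot: [0.117, 0.993, 0.0, 0.001]
force: [-2.3, -0.1, 4.3]
grip_width: 0.0396
gripper_force: 61.8
```

Request:
step_arm:
  offset:
    - [0, 0, 0.3]
    - [0, 0, 0.2]
    - [0, 0, 0]
  delta_rot:
    - [0, 0, 0]
    - [0, 0, 0]
    - [0, 0, 0]

```text
time: 19.85
tool_pos: [0.5409, 0.056, 0.0643]
tool_rot: [0.117, 0.993, 0.0, 0.001]
force: [-3.4, -0.1, 8.7]
grip_width: 0.0395
gripper_force: 62.4
```

Request:
step_arm:
  offset:
    - [0, 0, -0.5]
    - [0, 1, 0]
    - [0, 2, 0]
    - [0, 2, 0]
    - [0, 1, 0]
    - [0, 0, 0]
  delta_rot:
    - [0, 0, 0]
    - [0, 0, 0]
    - [0, 0, 0]
    - [0, 0, 0]
    - [0, 0, 0]
    - [0, 0, 0]

```text
time: 20.45
tool_pos: [0.5431, 0.0614, 0.0643]
tool_rot: [0.117, 0.993, -0.0, 0.002]
force: [-1.1, -2.9, 5.4]
grip_width: 0.0394
gripper_force: 62.0
```

Request:
step_arm:
  offset:
    - [-2, 0, 0]
    - [-2, 0, 0]
    - [-2, 0, 0]
    - [-2, 0, 0]
    - [-1, 0, 0]
    - [0, 0, 0]
  delta_rot:
    - [0, 0, 0]
    - [0, 0, 0]
    - [0, 0, 0]
    - [0, 0, 0]
    - [0, 0, 0]
    - [0, 0, 0]

```text
time: 21.05
tool_pos: [0.551, 0.0604, 0.0643]
tool_rot: [0.116, 0.993, 0.001, 0.001]
force: [-3.2, 1.2, 7.4]
grip_width: 0.0391
gripper_force: 62.2
```

Request:
step_arm:
  offset:
    - [0, 0.5, 0]
    - [0, 0.5, 0]
    - [0, 0.5, 0]
    - [0, 0, 0]
  delta_rot:
    - [0, 0, 0]
    - [0, 0, 0]
    - [0, 0, 0]
    - [0, 0, 0]

```text
time: 21.45
tool_pos: [0.5514, 0.0609, 0.0643]
tool_rot: [0.117, 0.993, -0.0, 0.001]
force: [-3.2, -1.9, 6.9]
grip_width: 0.0394
gripper_force: 62.2
```

Request:
step_arm:
  offset:
    - [0, 0.5, -0.3]
    - [0, 0.5, 0]
    - [0, 0.5, 0]
    - [0, 0, 0]
  delta_rot:
    - [0, 0, 0]
    - [0, 0, 0]
    - [0, 0, 0]
    - [0, 0, 0]

```text
time: 21.85
tool_pos: [0.5516, 0.0614, 0.0643]
tool_rot: [0.117, 0.993, -0.001, 0.001]
force: [-2.8, -5.0, 5.8]
grip_width: 0.0395
gripper_force: 62.0
```

Request:
step_arm:
  offset:
    - [0, 0.5, 0]
    - [0, 0.5, 0]
    - [0, 0.5, 0]
    - [0, 0, 0]
  delta_rot:
    - [0, 0, 0]
    - [0, 0, 0]
    - [0, 0, 0]
    - [0, 0, 0]

```text
time: 22.25
tool_pos: [0.5516, 0.0616, 0.0643]
tool_rot: [0.117, 0.993, -0.003, 0.001]
force: [-2.7, -9.2, 6.5]
grip_width: 0.0395
gripper_force: 62.1
```

Request:
step_arm:
  offset:
    - [-0.7, 0, 0]
    - [-0.7, 0, 0]
    - [-0.5, 0, 0]
    - [-0.5, 0, 0]
    - [0, 0, 0]
  delta_rot:
    - [0, 0, 0]
    - [0, 0, 0]
    - [0, 0, 0]
    - [0, 0, 0]
    - [0, 0, 0]

```text
time: 22.75
tool_pos: [0.5519, 0.0615, 0.0644]
tool_rot: [0.117, 0.993, -0.002, -0.001]
force: [-7.2, -7.1, 12.4]
grip_width: 0.0393
gripper_force: 62.6
```

```bash
cat >> h.py <<'E'
def rep():
    s=ctrl.read_state(); y=-.233; x_=np.array([np.cos(y),np.sin(y),0]); y_=np.array([-np.sin(y),np.cos(y),0])
    R=Ro.from_quat(s["tool_rot"]).as_matrix(); d=s["tool_pos"]-[.5762,.0759,.016]
    print("t",s["time"],"loc mm",(np.array([d@x_,d@y_,d[2]])*1e3).round(2),"F",np.round([s["force"]@x_,s["force"]@y_,s["force"][2]],1),"M",np.round([s["ft_torque"]@x_,s["ft_torque"]@y_,s["ft_torque"][2]],2),"yaw",np.arctan2(-R[0,1],R[1,1]).round(4),"tip lean x,y",(R[:,2]@x_).round(4),(R[:,2]@y_).round(4),s["grip_width"])
E
python3 -c "
from h import *
rep()"
```

```text
t 22.75 loc mm [-20.31 -19.64  48.38] F [-5.3 -8.6 12.4] M [-1.77  1.03  0.04] yaw -0.2347 tip lean x,y -0.0016 -0.0048 0.03931062706332937
```

Request:
step_arm:
  offset:
    - [-0.7, 0, -0.4]
    - [-0.7, 0, 0]
    - [-0.7, 0, 0]
    - [0, 0, 0]
    - [0, 0, 0]
  delta_rot:
    - [0, 0, 0]
    - [0, 0, 0]
    - [0, 0, 0]
    - [0, 0, 0]
    - [0, 0, 0]

```text
time: 23.25
tool_pos: [0.5523, 0.0614, 0.0644]
tool_rot: [0.117, 0.993, -0.002, -0.003]
force: [-8.6, -5.7, 13.5]
grip_width: 0.0396
gripper_force: 62.7
```

```bash
python3 -c "
from h import *
rep()"
```

```text
t 23.25 loc mm [-19.92 -19.68  48.39] F [-7.1 -7.6 13.5] M [-1.66  1.69  0.04] yaw -0.2343 tip lean x,y -0.0049 -0.0047 0.03964484030503866
```

Request:
step_arm:
  offset:
    - [0, 0, -0.5]
    - [0, 0, -0.4]
    - [-0.5, 0, 0]
    - [-0.5, 0, 0]
    - [0, 0, 0]
  delta_rot:
    - [0, 0, 0]
    - [0, 0, 0]
    - [0, 0, 0]
    - [0, 0, 0]
    - [0, 0, 0]

```text
time: 23.75
tool_pos: [0.5533, 0.0611, 0.0644]
tool_rot: [0.117, 0.993, -0.002, -0.003]
force: [-7.7, -4.8, 7.6]
grip_width: 0.0396
gripper_force: 62.1
```

```bash
python3 -c "
from h import *
rep()"
```

```text
t 23.75 loc mm [-18.88 -19.64  48.45] F [-6.4 -6.5  7.6] M [-1.54  1.27  0.07] yaw -0.2343 tip lean x,y -0.0052 -0.0048 0.03957126741293893
```

Request:
step_arm:
  offset:
    - [-0.5, 0, -0.2]
    - [-0.5, 0, 0]
    - [-0.5, 0, 0]
    - [-0.5, 0, 0]
    - [0, 0, 0]
  delta_rot:
    - [-0.005, -0.005, 0]
    - [0, 0, 0]
    - [0, 0, 0]
    - [0, 0, 0]
    - [0, 0, 0]

```text
time: 24.25
tool_pos: [0.5548, 0.0606, 0.0644]
tool_rot: [0.117, 0.993, -0.0, -0.0]
force: [-8.0, -5.8, 6.0]
grip_width: 0.0393
gripper_force: 62.1
```

```bash
python3 -c "
from h import *
rep()"
```

```text
t 24.25 loc mm [-17.24 -19.85  48.37] F [-6.5 -7.5  6. ] M [-1.7   1.38  0.05] yaw -0.2344 tip lean x,y -0.001 -0.0003 0.03925049014925288
```

Request:
step_arm:
  offset:
    - [-0.5, 0, 0]
    - [-0.5, 0, 0]
    - [-0.5, 0, 0]
    - [-0.5, 0, 0]
    - [0, 0, 0]
  delta_rot:
    - [0, 0, 0]
    - [0, 0, 0]
    - [0, 0, 0]
    - [0, 0, 0]
    - [0, 0, 0]

```text
time: 24.75
tool_pos: [0.5562, 0.0603, 0.0644]
tool_rot: [0.117, 0.993, -0.0, -0.001]
force: [-9.7, -5.6, 8.0]
grip_width: 0.0395
gripper_force: 62.2
```

```bash
python3 -c "
from h import *
rep()"
```

```text
t 24.75 loc mm [-15.87 -19.85  48.36] F [-8.1 -7.7  8. ] M [-1.63  1.55  0.02] yaw -0.2343 tip lean x,y -0.0021 -0.0003 0.039494532422734985
```

Request:
step_arm:
  offset:
    - [-0.5, 0, -0.2]
    - [-0.5, 0, -0.1]
    - [-0.5, 0, 0]
    - [-0.5, 0, 0]
    - [0, 0, 0]
  delta_rot:
    - [0, -0.002, 0]
    - [0, 0, 0]
    - [0, 0, 0]
    - [0, 0, 0]
    - [0, 0, 0]

```text
time: 25.25
tool_pos: [0.5562, 0.0602, 0.0644]
tool_rot: [0.117, 0.993, 0.0, -0.002]
force: [-12.9, -3.4, 9.6]
grip_width: 0.0393
gripper_force: 62.5
```

```bash
python3 -c "
from h import *
rep()"
```

```text
t 25.25 loc mm [-15.83 -19.87  48.37] F [-11.7  -6.3   9.6] M [-1.57  2.14 -0.04] yaw -0.2341 tip lean x,y -0.0037 -0.0002 0.039281582209415404
```

Request:
step_arm:
  offset:
    - [-0.5, 0.5, -0.3]
    - [-0.5, 0.5, -0.2]
    - [-0.5, 0.5, 0]
    - [0, 0.5, 0]
    - [0, 0.5, 0]
    - [0, 0, 0]
    - [0, 0, 0]
  delta_rot:
    - [0, -0.004, 0]
    - [0, 0, 0]
    - [0, 0, 0]
    - [0, 0, 0]
    - [0, 0, 0]
    - [0, 0, 0]
    - [0, 0, 0]

```text
time: 25.95
tool_pos: [0.5563, 0.0604, 0.0644]
tool_rot: [0.117, 0.993, -0.002, -0.001]
force: [-14.6, -8.6, 10.8]
grip_width: 0.0394
gripper_force: 62.6
```

```bash
python3 -c "
from h import *
rep()"
```

```text
t 25.95 loc mm [-15.8  -19.64  48.38] F [-12.2 -11.7  10.8] M [-2.45  2.49  0.08] yaw -0.2349 tip lean x,y -0.0022 -0.0047 0.039383824939606425
```

Run:
```python
from h import *
it,ct=snap("t7","top"); isc,cs=snap("s7","scene"); iw,cw=snap("w7"); rep()
P=[*fr(.5762,.0759,-.233,.0725,-.02),.076]
def patch(f,uv,h=13): 
    g=cv2.cvtColor(cv2.imread(f),cv2.COLOR_BGR2GRAY); u,v=uv.round().astype(int); return g[v-h:v+h+1,u-h:u+h+1]
ut,us,uw=proj(ct,P),proj(cs,P),proj(cw,P); print(ut,us,uw)
a,b=patch("pics/top0.png",ut),patch("pics/t7.png",ut)
print(a[2:-2:2,2:-2:2]);print(b[2:-2:2,2:-2:2])
for n in("scene0","s3","s4","s7"): print(n);print(patch(f"pics/{n}.png",us,9)[::2,::2])
```

```text
t 26.1 loc mm [-15.87 -19.67  48.36] F [-13.2 -12.2  10. ] M [-2.48  2.54 -0.  ] yaw -0.2349 tip lean x,y -0.0024 -0.0048 0.03936520116614237
[318.68791158 191.16845655] [349.85915448 217.59754464] [320.47129413 552.347123  ]
[[181 190 190 191 185 192 181 178 172 187 184 178]
 [183 187 189 182 202 206 198 188 197 189 185 179]
 [181 184 197 213 193 217 217 214 196 194 169 176]
 [181 189 214 218 216 218 217 217 218 196 188 178]
 [141 186 194 216 217 217 216 218 217 209 200 176]
 [143 195 201 218 217 191 164 218 217 218 210 186]
 [141 198 215 216 217 215 198 180 216 211 209 171]
 [122 165 209 217 216 216 218 209 181 196 177 145]
 [ 98 119 182 202 217 218 218 218 203 189 174 145]
 [109  87 143 201 213 188 214 214 169 173 144 146]
 [137  97  84 116 171 154 167 190 149 106 142 145]
 [145 106  64  65 149 145  80  84  94 139 145 144]]
[[ 97  99  98  98  80  91  88  75  94  98 187 192]
 [ 99 101 101 103  83  87  94  77  96  96 169 192]
 [103 104 105 104  91  88  94  73  94  91 133 187]
 [110 108 113 113 101  81  91  73  91  93 141 191]
 [107 107 104  97  93  79  91  74  89  93 151 192]
 [ 96 
[... 1391 characters left out ...]
95 192]
 [199 214 222 222 211 187 210 218 221 215]
 [170 187 217 222 222 222 222 222 219 196]
 [127 160 179 194 202 219 215 210 184 178]
 [140 109 131 140 165 182 177 168 148 133]
 [114  97 100 101 115 116 117 108 104 103]
 [118 102  99 101 104 105 105 104 104 125]]
s7
[[114 116 120 125 126 126 125 123 121 124]
 [114 126 160 171 185 190 172 182 147 134]
 [153 168 205 216 225 226 219 223 212 171]
 [185 189 226 227 225 205 221 226 224 204]
 [193 218 222 217 199 195 222 227 226 221]
 [173 193 176 204 223 227 227 226 224 203]
 [128 165 177 200 208 223 221 218 190 184]
 [144 110 135 144 170 188 182 173 152 135]
 [116  97 101 102 117 120 120 111 106 103]
 [122 103 101 102 106 106 106 105 106 127]]
```

Run:
```python
from h import *
def disc(f,c):
    g=cv2.cvtColor(cv2.imread(f"pics/{f}.png"),cv2.COLOR_BGR2GRAY).astype(np.float32)
    best=None
    O=np.array([.5762,.0759,.078])
    y=-.233; N=121; r=.03; a=np.linspace(-r,r,N); A,B=np.meshgrid(a,a,indexing="ij") # local x,y offset
    def samp(cx,cy):
        K,R,t=c; X=np.stack([O[0]+np.cos(y)*(cx+A)-np.sin(y)*(cy+B),O[1]+np.sin(y)*(cx+A)+np.cos(y)*(cy+B),np.full_like(A,O[2])],-1)
        p=(X@R.T+t)@K.T; p=p[...,:2]/p[...,2:]; return cv2.remap(g,p[...,0].astype(np.float32),p[...,1].astype(np.float32),1)
    S=samp(.0725,-.02); w=(S>170).astype(np.uint8); n,l,st,ce=cv2.connectedComponentsWithStats(w); k=1+st[1:,4].argmax(); x,yb,ww,h=st[k][:4]
    dx=a[int(yb+h/2)]; dy=a[int(x+ww/2)]   # centre of the white disc
    S=samp(.0725+dx,-.02+dy); rad=np.hypot(A,B)
    M=(rad>.004)&(rad<.017); med=np.median(S[M]); th=np.arctan2(B,A)
    bins=[(d,(med-S[M&(np.abs((th-np.deg2rad(d)+np.pi)%(2*np.pi)-np.pi)<.2)]).clip(0).mean()) for d in range(-180,180,5)]
    b=np.array(bins); i=b[:,1].argmax(); print(f,"off mm",round(dx*1e3,1),round(dy*1e3,1),"needle deg",b[i,0],b[i,1].round(1),"2nd",[tuple(q.round(0)) for q in b[np.argsort(-b[:,1])[:7]]])
cs,ct=cam("scene"),cam("top")
disc("scene0",cs);disc("s4",cs);disc("s7",cs);disc("top0",ct)
for f in("w1","w2"): disc(f,load(f)[1])
```

```text
scene0 off mm 0.0 0.0 needle deg -100.0 36.3 2nd [(np.float64(-100.0), np.float64(36.0)), (np.float64(-95.0), np.float64(35.0)), (np.float64(-105.0), np.float64(34.0)), (np.float64(-90.0), np.float64(30.0)), (np.float64(-110.0), np.float64(28.0)), (np.float64(-85.0), np.float64(23.0)), (np.float64(-115.0), np.float64(20.0))]
s4 off mm 0.0 1.0 needle deg 5.0 29.7 2nd [(np.float64(5.0), np.float64(30.0)), (np.float64(0.0), np.float64(30.0)), (np.float64(10.0), np.float64(28.0)), (np.float64(-5.0), np.float64(28.0)), (np.float64(15.0), np.float64(25.0)), (np.float64(-10.0), np.float64(25.0)), (np.float64(20.0), np.float64(22.0))]
s7 off mm 2.5 -0.5 needle deg -175.0 26.1 2nd [(np.float64(-175.0), np.float64(26.0)), (np.float64(-180.0), np.float64(26.0)), (np.float64(175.0), np.float64(24.0)), (np.float64(-170.0), np.float64(24.0)), (np.float64(-165.0), np.float64(20.0)), (np.float64(170.0), np.float64(20.0)), (np.float64(165.0), np.float64(16.0))]
top0 off mm 2.0 0.0 needle deg -115.0 28.6 2nd [(np.float64(-115.0), np.float64(29.0)), (np.float64(-110.0), np.float64(29.0)), (np.float64(-105.0), np.float64(25.0)), (np.float64(-120.0), np.float64(25.0)), (np.float64(-100.0), np.float64(20.0)), (np.float64(-125.0), np.float64(20.0)), (np.float64(-95.0), np.float64(15.0))]
w1 off mm 1.0 0.0 needle deg -115.0 63.2 2nd [(np.float64(-115.0), np.float64(63.0)), (np.float64(-110.0), np.float64(59.0)), (np.float64(-120.0), np.float64(58.0)), (np.float64(-105.0), np.float64(42.0)), (np.float64(-125.0), np.float64(38.0)), (np.float64(-100.0), np.float64(19.0)), (np.float64(-130.0), np.float64(15.0))]
w2 off mm 0.0 -6.0 needle deg 40.0 134.0 2nd [(np.float64(40.0), np.float64(134.0)), (np.float64(45.0), np.float64(134.0)), (np.float64(35.0), np.float64(131.0)), (np.float64(50.0), np.float64(131.0)), (np.float64(30.0), np.float64(127.0)), (np.float64(55.0), np.float64(125.0)), (np.float64(25.0), np.float64(120.0))]
```

```bash
cat >> h.py <<'E'
def needle(f):
    im,c=snap(f,"scene"); g=cv2.cvtColor(im,cv2.COLOR_BGR2GRAY).astype(np.float32)
    a=np.linspace(-.02,.02,81); A,B=np.meshgrid(a,a,indexing="ij"); w=fr(.5762,.0759,-.233,.0725+A,-.02+B)
    K,R,t=c; p=(np.stack([w[0],w[1],np.full_like(A,.078)],-1)@R.T+t)@K.T; p=(p[...,:2]/p[...,2:]).astype(np.float32)
    S=cv2.remap(g,p[...,0],p[...,1],1); r=np.hypot(A,B); M=(r>.004)&(r<.017); d=(np.median(S[M])-S).clip(10)-10
    z=(d*M*np.exp(1j*np.arctan2(B,A))).sum(); print("needle",np.degrees(np.angle(z)).round(1)); rep()
E
python3 -c "
from h import *
needle('s8')"
```

```text
needle 168.8
t 26.15 loc mm [-15.84 -19.66  48.38] F [-12.5 -11.8  10.7] M [-2.45  2.51  0.09] yaw -0.2349 tip lean x,y -0.0023 -0.0047 0.039591729293806
```

Request:
step_arm:
  offset:
    - [2, 0, 0]
    - [2, 0, 0]
    - [2, 0, 0]
    - [2, 0, 0]
    - [0, 0, 0]
  delta_rot:
    - [0, 0, 0]
    - [0, 0, 0]
    - [0, 0, 0]
    - [0, 0, 0]
    - [0, 0, 0]

```text
time: 26.65
tool_pos: [0.5555, 0.0607, 0.0646]
tool_rot: [0.118, 0.993, -0.004, 0.005]
force: [-1.5, -12.7, -3.2]
grip_width: 0.0395
gripper_force: 61.4
```

```bash
python3 -c "
from h import *
needle('s9')"
```

```text
needle -66.6
t 26.7 loc mm [-16.67 -19.58  48.59] F [  1.2 -12.6  -2.3] M [-2.97 -0.41  0.07] yaw -0.2361 tip lean x,y 0.0109 -0.0059 0.03889842163522274
```

Request:
step_arm:
  offset:
    - [1, 0, 0]
    - [0, 0, 0]
    - [0, 0, 0]
  delta_rot:
    - [0, 0, 0]
    - [0, 0, 0]
    - [0, 0, 0]

```text
time: 27.0
tool_pos: [0.5552, 0.0608, 0.0646]
tool_rot: [0.118, 0.993, -0.004, 0.006]
force: [-1.2, -12.7, -3.8]
grip_width: 0.0393
gripper_force: 61.3
```

```bash
python3 -c "
from h import *
needle('s10')"
```

```text
needle -72.5
t 27.05 loc mm [-16.84 -19.55  48.68] F [  2.6 -12.8  -3.5] M [-3.  -0.7  0. ] yaw -0.2364 tip lean x,y 0.0123 -0.0059 0.0395876783744621
```

Request:
step_arm:
  offset:
    - [-2, 0, 0]
    - [-2, 0, 0]
    - [-2, 0, 0]
    - [-1, 0, 0]
    - [0, 0, 0]
  delta_rot:
    - [0, -0.007, 0]
    - [0, 0, 0]
    - [0, 0, 0]
    - [0, 0, 0]
    - [0, 0, 0]

```text
time: 27.55
tool_pos: [0.5561, 0.0605, 0.0644]
tool_rot: [0.117, 0.993, -0.003, 0.004]
force: [-11.2, -10.3, 8.6]
grip_width: 0.0394
gripper_force: 62.8
```

```bash
python3 -c "
from h import *
needle('s11')"
```

```text
needle -174.1
t 27.6 loc mm [-15.96 -19.65  48.35] F [ -8.8 -11.9   6.7] M [-2.66  2.01  0.08] yaw -0.2352 tip lean x,y 0.0079 -0.005 0.03942529395814439
```

Request:
step_arm:
  offset:
    - [-1, 0, 0]
    - [-1, 0, 0]
    - [-1, 0, 0]
    - [0, 0, 0]
    - [0, 0, 0]
  delta_rot:
    - [0, 0, 0]
    - [0, 0, 0]
    - [0, 0, 0]
    - [0, 0, 0]
    - [0, 0, 0]

```text
time: 28.1
tool_pos: [0.5562, 0.0604, 0.0643]
tool_rot: [0.117, 0.993, -0.002, 0.001]
force: [-17.0, -8.0, 13.3]
grip_width: 0.0394
gripper_force: 63.5
```

```bash
python3 -c "
from h import *
needle('s12')"
```

```text
needle 69.5
t 28.15 loc mm [-15.89 -19.67  48.32] F [-14.4 -12.1  12.9] M [-2.51  2.9   0.02] yaw -0.2349 tip lean x,y 0.0028 -0.0047 0.03929177274178153
```

Request:
step_arm:
  offset:
    - [-0.5, 0.5, -0.3]
    - [0, 0.5, -0.2]
    - [0, 0, 0]
    - [0, 0, 0]
    - [0, 0, 0]
    - [0, 0, 0]
  delta_rot:
    - [-0.002, -0.002, 0]
    - [0, 0, 0]
    - [0, 0, 0]
    - [0, 0, 0]
    - [0, 0, 0]
    - [0, 0, 0]

```text
time: 28.75
tool_pos: [0.5562, 0.0605, 0.0643]
tool_rot: [0.117, 0.993, -0.003, 0.002]
force: [-17.5, -10.0, 11.0]
grip_width: 0.0395
gripper_force: 63.3
```

```bash
python3 -c "
from h import *
needle('s13')
im,c=cv2.imread('pics/s13.png'),0
a=cv2.imread('pics/s4.png').astype(int)
# bystander and hung master unchanged?
for n,(v,u,h,w) in dict(core=(295,350,60,35),master=(165,210,60,40)).items(): print(n,np.abs(im[v:v+h,u:u+w].astype(int)-a[v:v+h,u:u+w]).mean().round(1))
"
```

```text
needle 66.0
t 28.8 loc mm [-15.88 -19.63  48.34] F [-15.6 -14.3  11.1] M [-2.84  2.98  0.04] yaw -0.2351 tip lean x,y 0.0038 -0.0048 0.039427499208506286
core 5.6
master 12.1
```

```bash
python3 -c "
from h import *
a=cv2.imread('pics/s4.png',0);b=cv2.imread('pics/s13.png',0)
for n,(v,u,h,w) in dict(core=(300,350,50,35),master=(190,215,35,25),prismspot=(340,410,38,32)).items():
    r=cv2.matchTemplate(b[v-12:v+h+12,u-12:u+w+12],a[v:v+h,u:u+w],cv2.TM_CCOEFF_NORMED); _,m,_,p=cv2.minMaxLoc(r); print(n,round(m,3),p[0]-12,p[1]-12)
"
```

```text
core 1.0 0 0
master 0.905 0 1
prismspot 0.503 2 12
```

```bash
python3 -c "
from h import *
rep(); print(ctrl.job_done())"
```

```text
t 28.8 loc mm [-15.88 -19.63  48.34] F [-15.6 -14.3  11.1] M [-2.84  2.98  0.04] yaw -0.2351 tip lean x,y 0.0038 -0.0048 0.039427499208506286
the job is handed in; nothing more can be done
None
```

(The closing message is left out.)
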